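# Prove the apothecary's balance swings free

## Task

Check that the brass balance swings free before the weighing: with the fingertips, gently press down the end of the beam from which the copper dish hangs, a centimetre or two and well short of its stop, then lift off and draw clear so that the beam comes back level by itself. Do not touch the dish, the brass weight pan or the pan's end of the beam, do not turn the balance on its stand, and leave the jars, the scoop and the pill board alone; nothing is to be gripped or lifted.

Things in the scene. Friction and masses are not known exactly. Their poses are not given: they have to be found in the camera images.
- dish_box: the spot to press: the brass box end of the beam above the copper dish, a block 32 mm long (along the beam, its own x), 22 mm wide (y), 16 mm high. Origin at the centre of its flat top, about 258 mm above the cart top with the beam level and 120 mm from the beam's pivot; own z is up, own +x runs along the beam towards the weight pan's end. Nothing stands above it; the swing arm (below) comes no nearer than about 110 mm to its side.
- weight_box: the like box end at the other end of the beam, above the brass weight pan; same size, origin at the centre of its flat top, 240 mm from dish_box. Not to be touched.
- beam (a joint): tilt of the balance beam in rad: 0 is level, positive with the copper dish's end down (0.1 rad lowers that end by 12 mm); stops at plus and minus 0.30 (36 mm). It returns to level by itself as a weak spring: holding the end 15 mm down takes about 0.5 N, the stop about 1.3 N; let go, it swings a little and settles in about a second.
- fulcrum (a point): the beam's pivot, midway between the two box ends at 250 mm height, held between two brass cheeks (shears) that hang from the tip of the swing arm. The swing arm is a 12 mm brass rod, 345 mm high and 215 mm long, from above this point away from the robot to a brass column (18 mm thick, 392 mm tall). Arm and shears turn about upright axes with light friction (about 0.5 and 0.1 N m) and stay where they are left; they are not to be turned.
- copper_dish: copper weighing dish, 112 mm across, 25 mm deep, red-brown, in a rigid brass wire bow that hangs from the dish box; the bow's legs stand on either side of the beam, 57 mm out. Origin at the pivot inside the box, 8 mm under its top; the rim lies 135 mm and the bottom 160 mm below the origin. It hangs plumb. Not to be touched.
- brass_pan: flat brass weight pan, 86 mm across, yellow, empty, in a like wire bow under the weight box; origin at its pivot in that box, 155 mm above the plate. Not to be touched.
- jar_a: loose red clay jar with a knobbed lid, 94 mm across and 136 mm tall; origin under its centre. Bystander.
- jar_b: a second jar, alike. Bystander.
- scoop: loose carved ox-bone scoop, 170 mm long (its own x, bowl at +x), 42 mm wide, 19 mm high, lying on the cart top; origin on the cart top at mid-length. Bystander.
- pill_board: loose white ceramic pill roller board, 110 by 180 mm, with blue side rims and its rosewood two-handled roller lying on it, 38 mm high in all; origin under its centre. Bystander.

How it is judged:
On the way, in this order (a step that is already met when the one before it is completed fails the run):
1. the fingertips press the dish's end of the beam down by at least 8 mm (value of joint beam above 0.067 rad and contact force between the fingers and dish_box above 0.1 N), for 0.15 s.
2. the fingers are off and the beam is back level (value of joint beam between -0.03 and 0.03 rad and contact force between the fingers and dish_box below 0.05 N), for 0.3 s.
At the end, for the whole second after the job is handed in: The beam has been dipped at the dish's end and is back level within 0.03 rad (3.6 mm at its ends) and still; both its ends are within 15 mm and its pivot within 10 mm of where they started, and the jars, scoop and pill board within 10 mm (value of joint beam between -0.03 and 0.03 rad and velocity of joint beam between -0.1 and 0.1 rad/s and distance of each of dish_box, weight_box from where it was at the start of the episode below 0.015 m and distance of each of fulcrum, jar_a, jar_b, scoop, pill_board from where it was at the start of the episode below 0.01 m); the robot touches nothing.
It fails at once if the dish's end is pressed more than 29 mm down or harder than 10 N, or by a part of the arm other than the fingers (value of joint beam above 0.245 rad or contact force between the fingers and dish_box above 10 N or contact force between the arm and dish_box above 0.5 N).
It fails at once if the dish's end is lifted, or the weight pan's end of the beam touched (value of joint beam below -0.1 rad or contact force between any of the fingers, the arm and weight_box above 0.3 N).
It fails at once if the dish, the weight pan or their bows are touched (contact force between any of the fingers, the arm and copper_dish above 0.3 N or contact force between any of the fingers, the arm and brass_pan above 0.3 N).
It fails at once if the swing arm is turned (distance of fulcrum from where it was at the start of the episode above 0.01 m).
It fails at once if a jar, the scoop or the pill board is moved (distance of any of jar_a, jar_b, scoop, pill_board from where it was at the start of the episode above 0.01 m).
It also fails if it takes over 38 s, if anything falls off the work surface, if the arm or the gripper's body presses on something with over 40 N, if the wrist force passes 120 N, or if a joint passes its speed limit or range.

## Robot

A 7-joint arm with a two-finger parallel gripper is mounted at the origin on the work surface. World frame = base frame: x ahead of the robot, y to its left, z up, the work surface at z = 0. Lengths are in m, angles in rad, forces in N, time in s.
With the tool pointing down it reaches from about 0.4 to 0.925 m from the base axis. Payload 4.1 kg.
Tool frame: the origin (TCP) lies at the very end of the fingers, on their centre line; the grasp point (between the pads) lies 19 mm behind it; z points along the fingers, y is the direction in which the jaws open and shut (so a half turn about z gives the same grasp; the last joint's range is limited). The gripper opens to 85 mm and grips with 20 to 120 N. Pads are 22 mm wide; open, the fingers measure 114 mm over their backs; the gripper's body (76 mm by 85 mm) begins 54 mm behind the grasp point. The pads swing forward as they close: fully open they stand 13 mm farther back than shut.
Start: joints at [1.11, 0.398, 0.045, 1.537, -0.019, 1.207, -0.051], TCP at [0.23, -0.608, 0.231] pointing down, gripper open.
Joint ranges: [-2.82, 2.82], [-0.49, 2.23], [-1.37, 1.46], [0, 2.46], [-1.36, 4.5], [0.23, 2], [-2.94, 2.94]. Speed limits (rad/s): [2.57, 2.57, 3.14, 3.14, 3.14, 3.14, 3.14].

## Interface

Orientations are given as a rotation vector (axis times angle).
In Python, from workcell import env gives the robot as it stands.
- The arm moves only by the tool move_arm, never from a script. Its arguments are lists of equal length, an entry for each row: "offset": the shift along the tool's x, y, z in mm, a list of three; "dr": the turn, a rotation vector about the tool's x, y, z in degrees, a list of three; "gripper": the finger opening in mm, from 0 to 85.4. A call has 1 to 12 rows; each row is the pose to reach, as a shift and turn from the pose commanded when the call began, along the tool's axes at that moment; what a row does not reach only later rows make up. A row lasts 1/10 s, in which the tool goes at most 50 mm and 8.59 degrees, less where a joint would pass 70% of its speed; a pose out of reach is approached as far as the arm can. A call with a gripper value outside its range is refused whole. The fingers move at their own pace and stop on an object; "newtons" is the grip in N (left out, the last holds). Time passes only in rows, so rows that repeat a pose let the fingers close. It gives the time, the measured TCP pose, the force and the opening at its end, in the units of the state.
- env.sense(): the state, without advancing time (a new reading comes with each control period).
- env.camera(name): name is "side" or "top"; returns a dict with "pixels" (420x560x3 uint8, red, green, blue), "intrinsics" (3x3 intrinsics, pixels), "eye" and "orientation" of the camera in the world. Camera axes: x right, y up, looking along -z (the intrinsics and any distortion apply to the point x, -y, -z); pixel columns grow to the right and rows downward; lengths in m; the calibration is good to about 2 mm. A picture is of the moment at which its call begins. There is no depth.
- env.close_job(): hands the job in, once; it reports no verdict.
The state is a dict: "time": time; "joint_positions": joint angles; "dq": joint speeds; "joint_torque": joint torques, N m; "tool_pos": TCP position; "tcp_rot": TCP orientation; "force": force on the tool from outside, world axes, zero at the start; "wrist_torque": the same for the moment, N m; "opening": opening from 0.0 (shut) to 1.0 (fully open).
Only numpy, scipy, OpenCV 4.12 (cv2) and the standard library are available. Lean on these libraries where they do the work, as an engineer would, in place of code of your own. Each camera call takes 0.05 s, during which the arm holds its last target.

## Working session

There is one attempt and no reset: what is moved stays moved. The work goes in short steps, Python scripts to look and compute and a tool call to move; the robot and the scene stay as the last step left them, time stands still between calls to the robot, and variables do not carry over. Pictures are saved under pics/ and viewed, and the job is handed in when it is done.

Besides the shell and the picture viewer there is one more tool, called after "Emit:" as name(argument=value, ...), one argument or row to a line, values as JSON. move_arm: Moves the arm, as the interface text tells. Its arguments: {"type":"object","properties":{"offset":{"type":"array","items":{"type":"array","items":{"type":"number"}}},"dr":{"type":"array","items":{"type":"array","items":{"type":"number"}}},"gripper":{"type":"array","items":{"type":"number"}},"newtons":{"type":"number"}},"required":["offset","dr","gripper"]}

```bash
mkdir -p pics; python3 - <<'E'
from workcell import env
import cv2,pickle
for n in("side","top"):
    c=env.camera(n); cv2.imwrite(f"pics/{n}0.png",c["pixels"][:,:,::-1]); pickle.dump(c,open(n+"0.pkl","wb"))
    print(n,c["intrinsics"],c["eye"],c["orientation"],[k for k in c])
s=env.sense();print(s)
E
```

```text
side [[421.0917316    0.         280.36039096]
 [  0.         421.0917316  202.84758532]
 [  0.           0.           1.        ]] [0.32843289 0.94385198 0.95791131] [ 0.15486438 -1.24317162 -2.66412464] ['pixels', 'intrinsics', 'eye', 'orientation']
top [[490.18614481   0.         279.72691149]
 [  0.         490.18614481 208.27602934]
 [  0.           0.           1.        ]] [0.30520237 0.01541981 1.53986757] [ 0.12980713 -0.13864975 -1.55018399] ['pixels', 'intrinsics', 'eye', 'orientation']
{'time': 0.1, 'joint_positions': array([ 1.11000271,  0.39909468,  0.04501218,  1.53776285, -0.01869634,
        1.20691524, -0.05072028]), 'dq': array([-1.18077063e-03, -3.76092792e-03, -2.65441949e-04, -2.98955645e-03,
        1.21811685e-04, -1.67126663e-05, -1.99482785e-03]), 'joint_torque': array([ 3.30687755e-03, -4.76265264e+01,  1.36989143e+00, -2.54948205e+01,
        1.18406091e-02,  5.03876581e-03,  4.33203681e-06]), 'tool_pos': array([ 0.22989955, -0.6073667 ,  0.23037803]), 'tcp_rot': array([-3.08861975e+00, -5.65080544e-01,  6.73322950e-04]), 'force': array([-0.63935782,  0.92534488, -0.83361578]), 'wrist_torque': array([-0.00822002,  0.02812345,  0.01300774]), 'opening': 1.0002801442234222}
```

View pics/side0.png

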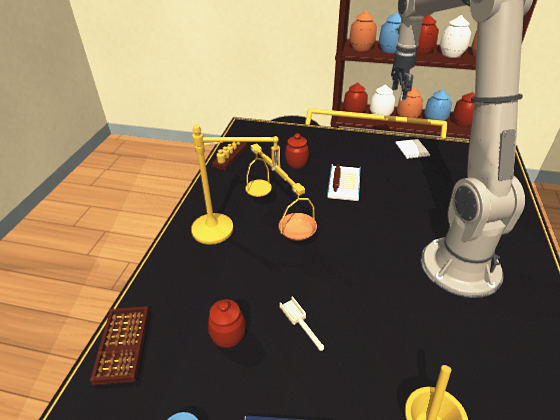

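View pics/top0.png

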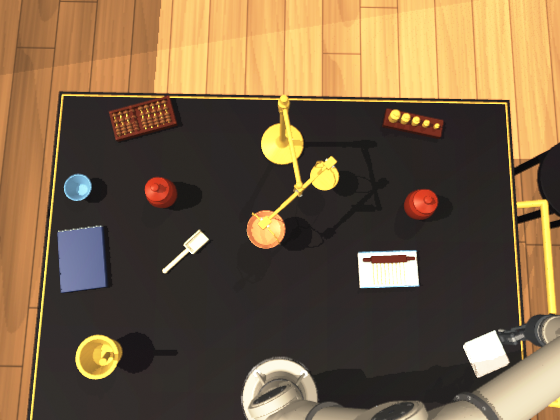

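The side view shows the dish box near (299,190) and the pan's end near (256,148). In the top view the dish box is near (264,224) and the weight box near (331,162). I'll zoom in.

```bash
python3 - <<'E'
import cv2
a=cv2.imread("pics/side0.png")[125:245,230:350]; b=cv2.imread("pics/top0.png")[140:260,235:355]
cv2.imwrite("pics/z0.png",cv2.hconcat([cv2.resize(a,(400,400),interpolation=cv2.INTER_CUBIC),cv2.resize(b,(400,400),interpolation=cv2.INTER_CUBIC)]))
E
```

```text
(no output)
```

View pics/z0.png

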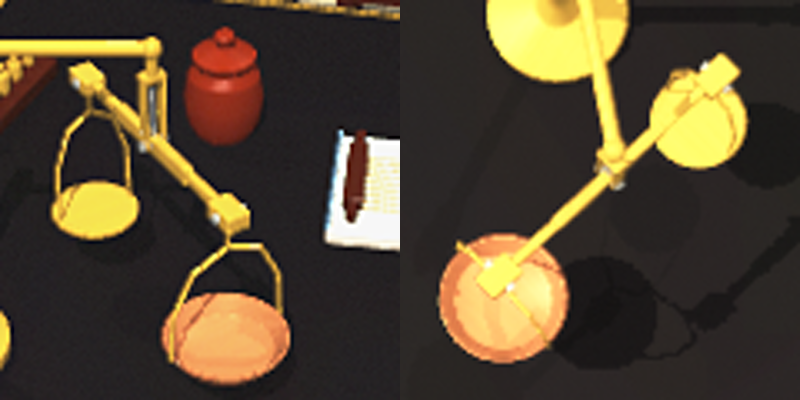

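```bash
cat > h.py <<'E'
import numpy as np,pickle
from scipy.spatial.transform import Rotation as R
def ray(c,u,v):
    d=np.linalg.inv(c["intrinsics"])@[u,v,1]; d=R.from_rotvec(c["orientation"]).as_matrix()@[d[0],-d[1],-d[2]]
    return np.array(c["eye"]),d
def onz(c,u,v,z):
    e,d=ray(c,u,v); return e+d*(z-e[2])/d[2]
def tri(c1,p1,c2,p2):
    e1,d1=ray(c1,*p1);e2,d2=ray(c2,*p2)
    A=np.c_[d1,-d2]; t=np.linalg.lstsq(A,e2-e1,rcond=None)[0]
    a=e1+t[0]*d1;b=e2+t[1]*d2
    return (a+b)/2,np.linalg.norm(a-b)
E
python3 - <<'E'
from h import *
from workcell import env
np.set_printoptions(precision=4,suppress=True)
s=pickle.load(open("side0.pkl","rb"));t=pickle.load(open("top0.pkl","rb"))
D=dict(dish=((299.6,187.1),(264.4,223.1)),weight=((256.4,146.9),(331,161.9)))
for k,(a,b) in D.items(): print(k,onz(s,*a,.258),onz(t,*b,.258),tri(s,a,t,b))
print("armtip",tri(s,(275.3,138),t,(298.5,187)))
print("jarR",onz(t,424,198,.13),onz(s,297,137,.13),"jarL",onz(t,157,187,.13),"col",onz(t,284,101,.39),"scoop",onz(t,187,250,0),"board",onz(t,388,270,0.02))
q=env.sense();M=R.from_rotvec(q["tcp_rot"]).as_matrix();print(M)
p=onz(t,264.4,223.1,.258); print(M.T@(p+[0,0,.06]-q["tool_pos"])*1000)
E
```

```text
dish [0.4855 0.0534 0.258 ] [0.4867 0.0498 0.258 ] (array([0.4866, 0.0498, 0.2552]), np.float64(0.000874265978912764))
weight [ 0.6538 -0.1178  0.258 ] [ 0.6565 -0.1265  0.258 ] (array([ 0.6574, -0.1272,  0.2519]), np.float64(0.0014871846581921357))
armtip (array([ 0.5692, -0.0352,  0.3482]), np.float64(0.00647502917913239))
jarR [ 0.587  -0.4136  0.13  ] [ 0.5816 -0.41    0.13  ] jarL [0.6064 0.3707 0.13  ] col [0.7737 0.0042 0.39  ] scoop [0.4339 0.2976 0.    ] board [ 0.3808 -0.3281  0.02  ]
[[ 0.9352  0.3541 -0.0007]
 [ 0.3541 -0.9352  0.0016]
 [-0.0001 -0.0018 -1.    ]]
[ 472.7733 -523.8095  -86.757 ]
```

The dish box top centre is at about (0.487, 0.050, 0.257). The two box ends measure 245 mm apart, against 240 nominal, and both views agree. I'll lift, close the fingers and head there.

Emit:
move_arm(
  offset=[
    [0,0,-40],
    [0,0,-80],
    [0,0,-110],
    [40,-45,-110],
    [80,-90,-110],
    [120,-135,-110],
    [160,-180,-110],
    [200,-225,-110],
    [240,-270,-110],
    [280,-315,-110],
    [320,-360,-110],
    [350,-390,-110],
  ],
  dr=[
    [0,0,0],
    [0,0,0],
    [0,0,0],
    [0,0,0],
    [0,0,0],
    [0,0,0],
    [0,0,0],
    [0,0,0],
    [0,0,0],
    [0,0,0],
    [0,0,0],
    [0,0,0],
  ],
  gripper=[0,0,0,0,0,0,0,0,0,0,0,0],
)

```text
time: 1.3
tool_pos: [0.3916, -0.1858, 0.3411]
tcp_rot: [3.09, 0.565, -0.0]
force: [0.8, 0.5, -0.4]
opening: -0.005
```

```bash
cat > look.py <<'E'
import sys,cv2
from h import *
from workcell import env
np.set_printoptions(precision=4,suppress=True)
n=sys.argv[1]
I=[]
for k,(r0,c0) in (("side",(60,200)),("top",(120,200))):
    c=env.camera(k); pickle.dump(c,open(f"{k}{n}.pkl","wb")); I.append(cv2.resize(c["pixels"][r0:r0+200,c0:c0+200,::-1],(400,400),interpolation=cv2.INTER_CUBIC))
cv2.imwrite(f"pics/l{n}.png",cv2.hconcat(I))
q=env.sense();M=R.from_rotvec(q["tcp_rot"]).as_matrix()
print(q["time"],q["tool_pos"],q["joint_positions"],q["force"])
print("to hover", M.T@(np.array([.484,.053,.318])-q["tool_pos"])*1000)
E
python3 look.py 1
```

```text
1.4 [ 0.3941 -0.1805  0.3415] [ 0.6564 -0.062  -0.3049  1.8402 -0.0214  1.3599 -0.8395] [ 0.1722 -1.1504 -0.031 ]
to hover [ 169.1066 -184.3782   24.0637]
```

View pics/l1.png

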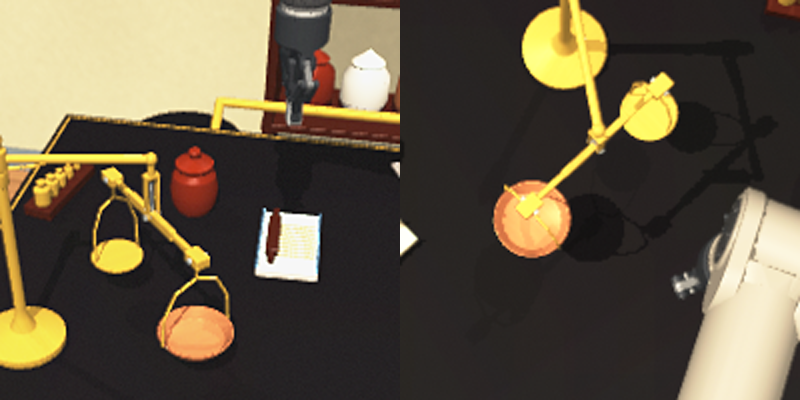

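The fingers are shut and heading over, near (295,120) in the left crop. The balance is undisturbed.

Emit:
move_arm(
  offset=[
    [25,-25,0],
    [50,-50,0],
    [70,-80,0],
    [95,-105,0],
    [120,-130,0],
    [140,-155,0],
    [155,-170,0],
    [165,-180,0],
    [169,-184,0],
    [169,-184,0],
  ],
  dr=[
    [0,0,0],
    [0,0,0],
    [0,0,0],
    [0,0,0],
    [0,0,0],
    [0,0,0],
    [0,0,0],
    [0,0,0],
    [0,0,0],
    [0,0,0],
  ],
  gripper=[0,0,0,0,0,0,0,0,0,0],
)

```text
time: 2.4
tool_pos: [0.4844, 0.0441, 0.3409]
tcp_rot: [-3.09, -0.567, 0.001]
force: [0.1, -0.6, 0.2]
opening: -0.002
```

```bash
python3 look.py 2
```

```text
2.5 [0.4843 0.0428 0.341 ] [ 0.3915  0.0541 -0.591   1.7345  0.0314  1.363  -1.4157] [-0.8779 -0.5596 -1.009 ]
to hover [ 3.3793 -9.6443 23.0188]
```

View pics/l2.png

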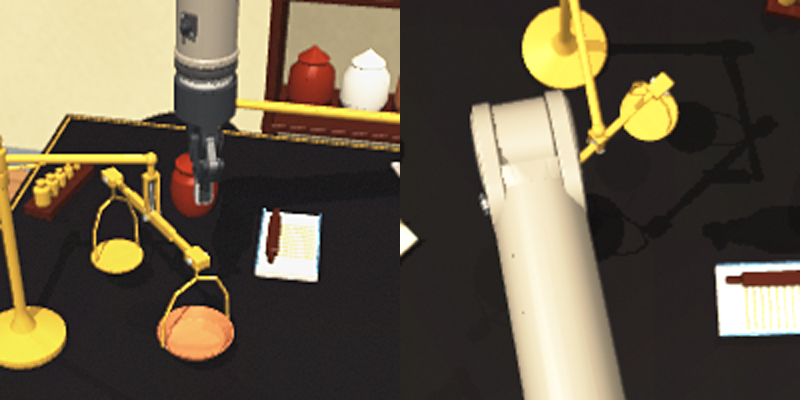

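The fingertips at (204,205) in the left crop hang above the dish box at (199,258), with the arm clear of the column. I'll correct sideways and come down to about 20 mm above the box.

Emit:
move_arm(
  offset=[
    [2,-5,0],
    [3,-9,10],
    [3,-9,25],
    [3,-9,40],
    [3,-9,55],
    [3,-9,62],
    [3,-9,62],
    [3,-9,62],
  ],
  dr=[
    [0,0,0],
    [0,0,0],
    [0,0,0],
    [0,0,0],
    [0,0,0],
    [0,0,0],
    [0,0,0],
    [0,0,0],
  ],
  gripper=[0,0,0,0,0,0,0,0],
)

```text
time: 3.3
tool_pos: [0.4843, 0.0536, 0.2796]
tcp_rot: [3.09, 0.565, 0.001]
force: [-0.5, -0.8, 0.3]
opening: 0.002
```

```bash
python3 look.py 3; python3 - <<'E'
import cv2
from h import *
c=pickle.load(open("side3.pkl","rb"))
cv2.imwrite("pics/l3z.png",cv2.resize(c["pixels"][130:230,250:350,::-1],(600,600),interpolation=cv2.INTER_CUBIC))
def proj(c,p):
    d=R.from_rotvec(c["orientation"]).as_matrix().T@(np.array(p)-c["eye"]);d=c["intrinsics"]@[d[0],-d[1],-d[2]];return d[:2]/d[2]
from workcell import env
p=env.sense()["tool_pos"]
for q in (p,[.487,.05,.258]): print((proj(c,q)-[250,130])*6)
E
```

```text
3.4 [0.4846 0.0536 0.28  ] [ 0.3708  0.0932 -0.6064  1.8313  0.0566  1.2327 -1.4612] [-0.5017  0.357   0.2128]
to hover [ -0.7436   0.3941 -37.9617]
[300.42618688 304.04742531]
[295.83379706 337.65133899]
```

View pics/l3z.png

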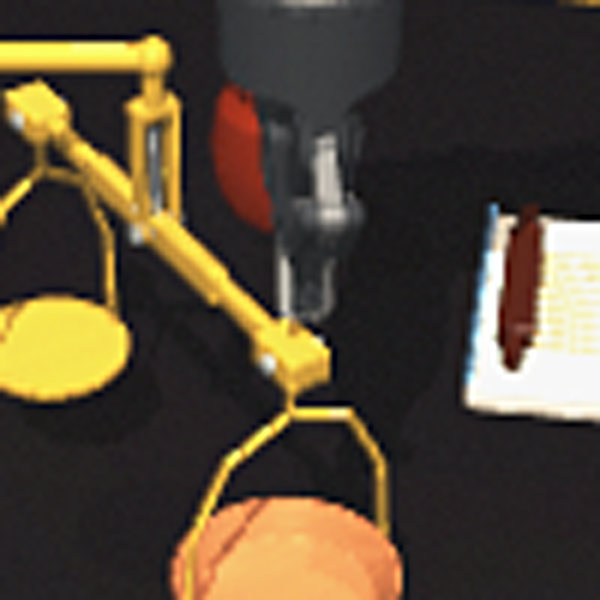

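The fingertips sit at about (308,318) in the zoom, just over the box top at (293,342). I'll press gently to about 14 mm below the nominal top and hold.

Emit:
move_arm(
  offset=[
    [0,0,8],
    [0,0,15],
    [0,0,19],
    [0,0,22],
    [0,0,25],
    [0,0,28],
    [0,0,31],
    [0,0,34],
    [0,0,36],
    [0,0,36],
    [0,0,36],
    [0,0,36],
  ],
  dr=[
    [0,0,0],
    [0,0,0],
    [0,0,0],
    [0,0,0],
    [0,0,0],
    [0,0,0],
    [0,0,0],
    [0,0,0],
    [0,0,0],
    [0,0,0],
    [0,0,0],
    [0,0,0],
  ],
  gripper=[0,0,0,0,0,0,0,0,0,0,0,0],
)

```text
time: 4.6
tool_pos: [0.4842, 0.0535, 0.2434]
tcp_rot: [3.09, 0.565, 0.0]
force: [-0.3, -0.7, -0.7]
opening: -0.002
```

```bash
python3 look.py 4; python3 - <<'E'
import cv2
from h import *
I=[cv2.resize(pickle.load(open(f"side{k}.pkl","rb"))["pixels"][130:230,250:350,::-1],(400,400),interpolation=cv2.INTER_CUBIC) for k in (3,4)]
cv2.imwrite("pics/l4z.png",cv2.hconcat(I))
E
```

```text
4.7 [0.4842 0.0535 0.2434] [ 0.363   0.124  -0.6079  1.8841  0.0774  1.1565 -1.4814] [-0.884   0.2834  0.6154]
to hover [ -0.3048   0.4062 -74.5974]
```

View pics/l4z.png

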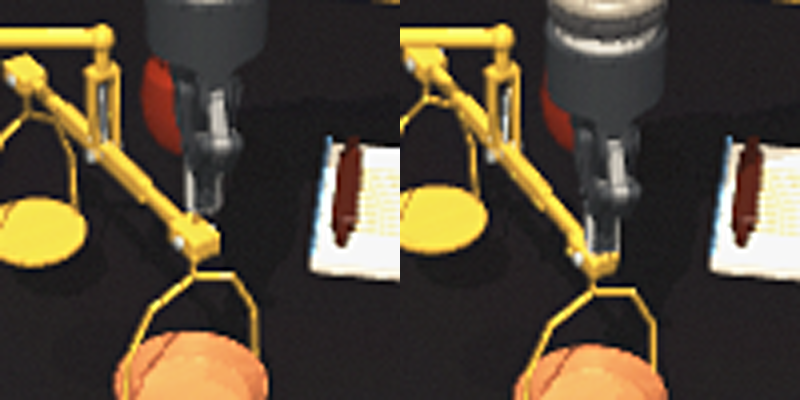

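The beam's dish end is down: the bow's top corner moved from (195,275) to (195,292) in the 4x crop, which is about 4 px or 15 mm. The pan and dish hang free. I'll lift slowly so the beam follows up without a kick.

Emit:
move_arm(
  offset=[
    [0,0,-2],
    [0,0,-4],
    [0,0,-6],
    [0,0,-8],
    [0,0,-10],
    [0,0,-12],
    [0,0,-14],
    [0,0,-17],
    [0,0,-22],
    [0,0,-32],
    [0,0,-50],
    [0,0,-75],
  ],
  dr=[
    [0,0,0],
    [0,0,0],
    [0,0,0],
    [0,0,0],
    [0,0,0],
    [0,0,0],
    [0,0,0],
    [0,0,0],
    [0,0,0],
    [0,0,0],
    [0,0,0],
    [0,0,0],
  ],
  gripper=[0,0,0,0,0,0,0,0,0,0,0,0],
)

```text
time: 5.9
tool_pos: [0.4835, 0.0533, 0.3187]
tcp_rot: [-3.09, -0.565, 0.003]
force: [-0.6, -0.5, -0.5]
opening: 0.004
```

Emit:
move_arm(
  offset=[
    [0,0,-20],
    [-10,15,-20],
    [-35,40,-20],
    [-60,65,-20],
    [-85,95,-20],
    [-110,120,-20],
    [-135,145,-20],
    [-150,160,-20],
    [-150,160,-20],
    [-150,160,-20],
    [-150,160,-20],
    [-150,160,-20],
  ],
  dr=[
    [0,0,0],
    [0,0,0],
    [0,0,0],
    [0,0,0],
    [0,0,0],
    [0,0,0],
    [0,0,0],
    [0,0,0],
    [0,0,0],
    [0,0,0],
    [0,0,0],
    [0,0,0],
  ],
  gripper=[0,0,0,0,0,0,0,0,0,0,0,0],
)

```text
time: 7.1
tool_pos: [0.4011, -0.1481, 0.3385]
tcp_rot: [3.089, 0.569, 0.001]
force: [0.3, 0.3, -0.3]
opening: -0.002
```

```bash
python3 look.py 5; python3 - <<'E'
import cv2
from h import *
cs=[pickle.load(open(f"side{k}.pkl","rb")) for k in (0,3,4,5)]
cv2.imwrite("pics/l5z.png",cv2.hconcat([cv2.resize(cs[k]["pixels"][130:230,250:350,::-1],(400,400),interpolation=cv2.INTER_CUBIC) for k in (0,3)]))
# dish shift between views (dish patch), pan shift, vs picture 0
g=[cv2.cvtColor(c["pixels"],cv2.COLOR_RGB2GRAY).astype(np.float32) for c in cs]
for nm,(r,c,h,w) in dict(dish=(208,272,40,52),pan=(178,242,20,34),jarL=(295,200,55,50),scoop=(293,275,60,52)).items():
    print(nm,[np.round(cv2.phaseCorrelate(g[0][r:r+h,c:c+w].copy(),x[r:r+h,c:c+w].copy())[0],2) for x in g[1:]])
E
```

```text
7.2 [ 0.4008 -0.1484  0.3384] [ 0.6298 -0.0723 -0.3501  1.8554 -0.0254  1.3541 -0.9211] [-0.613   0.1476 -0.5124]
to hover [ 149.3605 -158.6511   20.3647]
dish [array([-0.05, -0.01]), array([0.13, 3.35]), array([-0.04,  0.01])]
pan [array([0.01, 0.02]), array([ 0.32, -3.14]), array([ 0.11, -0.02])]
jarL [array([0.03, 0.02]), array([0.02, 0.03]), array([ 0.05, -0.06])]
scoop [array([0.  , 0.03]), array([ 0.01, -0.02]), array([0.01, 0.01])]
```

View pics/l5z.png

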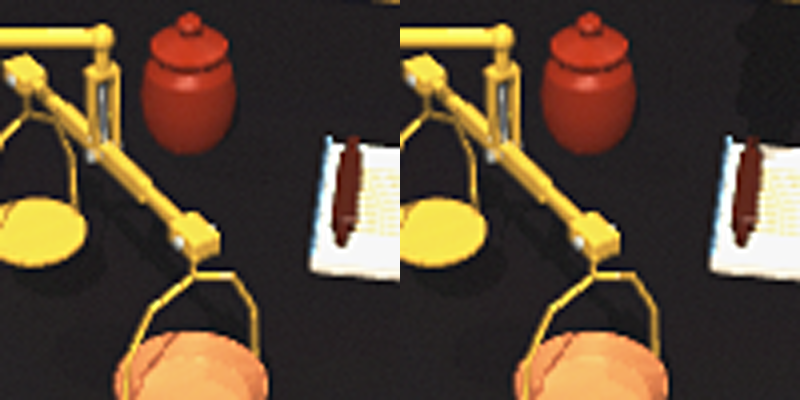

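View pics/l5.png

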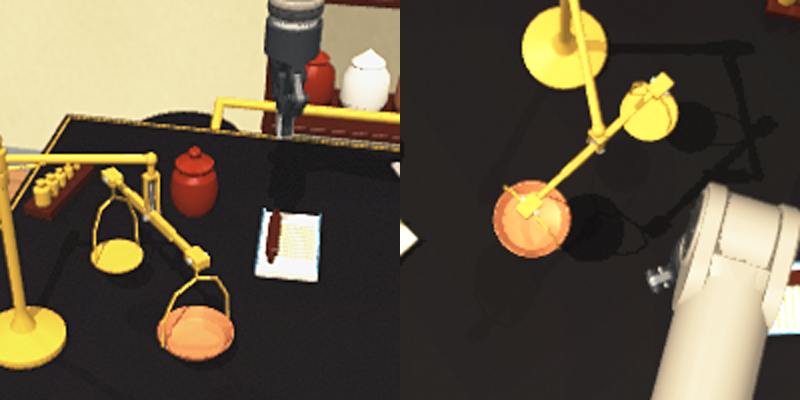

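The beam is back level: dish and pan are within 0.1 px of the first picture, and nothing else has shifted. Handing in.

```bash
python3 -c "
from workcell import env
print(env.close_job())"
```

```text
the job is handed in; nothing more can be done
None
```

I pressed the dish's end of the beam down with the shut fingertips, held it for about half a second, lifted off slowly and drew the arm clear. The job was handed in at about 7 s; the hand-in reports no verdict.

- **Dip:** while held, the side camera showed the dish about 3.3 px lower and the pan about 3.1 px higher than at the start. That is roughly 12–13 mm. The tool height suggested 14–15 mm and a first look by eye about 15 mm. All of these are well above the required 8 mm and below the 29 mm limit.
- **Return:** after drawing clear, the dish was within 0.05 px and the pan within 0.11 px of the first picture, so the beam was back level. The beam, shears and swing arm looked unmoved.
- **Bystanders:** the left jar and the scoop measured within 0.1 px of where they started. The other jar and the pill board I checked by eye only, and they looked unchanged.
- **Not confirmed:** the press was too light to stand out from the force sensor's noise of about 1 N. Contact with the box was judged from the pictures, not from the measured force.

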